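# Find the worn wheel bearing and guard it off

### The arm

A 6-joint arm with a two-finger parallel gripper is mounted at the origin on a cart in front of the work surface, level with it; the furniture and walls round the work are solid. World frame = base frame: x ahead of the robot, y to its left, z up, the work surface at z = 0. Lengths are in m, angles in rad, forces in N, time in s.
With the tool pointing down it reaches from about 0.4 to 0.825 m from the base axis. Payload 7 kg.
Tool frame: the origin (TCP) lies at the very end of the fingers, on their centre line; the grasp point (between the pads) lies 19 mm behind it (arm.pinch_z is the z of the grasp point in the tool frame, in m); z points along the fingers, y is the direction in which the jaws open and shut (so a half turn about z gives the same grasp; the last joint's range is limited). The gripper opens to 88 mm and grips with 3 to 60 N. Pads are 19 mm wide; open, the fingers measure 130 mm over their backs; the gripper's body (78 mm by 193 mm) begins 47 mm behind the grasp point.
Start: joints at [-0.812, 0.359, 0.012, 0, -1.224, -0.288], TCP at [0.306, -0.602, 0.227] pointing down, gripper open.
Joint ranges: [-3.07, 3.07], [-1.43, 2.12], [-1.02, 1.25], [-3.03, 1.67], [-3.05, -0], [-3.03, 3.03]. Speed limits (rad/s): [2.39, 2.39, 3.01, 3.14, 3.14, 3.14].

### API

Orientations are given as [roll, pitch, yaw] about the fixed x, y, z axes, in that order (R = Rz(yaw) Ry(pitch) Rx(roll)).
In Python, from station import arm gives the robot as it stands.
- The arm moves only by the tool drive_tool, never from a script. Its argument "targets" is a list of rows, each a list of 6 numbers: the shift along the world's x, y, z in units of 0.04 m (1.0 is 0.04 m), then the turn, a rotation vector about the world's x, y, z in units of 6 degrees (1.0 is 6 degrees). In form: [[x, y, z, wx, wy, wz], ...]. A call has 1 to 5 rows; each row shifts and turns the commanded pose from where the row before left it; what a row does not reach is not made up. A row lasts 1/8 s, in which the tool goes at most 62.5 mm and 10.7 degrees, less where a joint would pass 70% of its speed; a pose out of reach is approached as far as the arm can. A call with a number of a shift or a turn outside -1 to 1 is refused whole. A call with a gripper value outside its range is refused whole. "claw" is the opening, from 0 (shut) to 1 (fully open), set as the call begins (left out, the last holds). The fingers move at their own pace and stop on an object; "newtons" is the grip in N (left out, the last holds). Time passes only in rows, so rows that do not move let the fingers close. It gives the time, the measured TCP pose, the force and the opening at its end, in the units of the state.
- arm.get_state(): the state, without advancing time (a new reading comes with each control period).
- arm.grab_frame(name): name is "scene" or "top" or "wrist"; returns (picture, depth): 420x560x3 uint8, red, green, blue; 420x560 float32, m along the optical axis (not along the pixel's ray), 0 where there is no reading.
- arm.get_calibration(name): a dict with "mtx" (3x3 intrinsics, pixels), "origin" and "rotation" of the camera in the world. Camera axes: x right, y up, looking along -z (the intrinsics and any distortion apply to the point x, -y, -z); pixel columns grow to the right and rows downward; lengths in m; the calibration is good to about 2 mm. The wrist camera is an equidistant fisheye: a pixel r from the principal point sees the ray r / f radians off the axis. A picture is of the moment at which its call begins: read the wrist's pose just before it. get_calibration takes no time and is no camera call; for the wrist camera it gives the pose at the moment of the call.
- arm.job_done(): hands the job in, once; it reports no verdict.
Trained networks look in the newest picture that a camera, given by its name, has taken for a name from the list of things; names that differ only in an ending like _2 or _b are one class to them, and where a whole thing is asked for, a point or a joint stands for the part that bears it (a point fixed in the world has none). Each returns a list of dicts, best first, with "score" (0 to 1); they miss things now and then, are a little off and sometimes report something else, mostly with a low value. They report only what shows in the picture. A call takes as long as a camera call.
- arm.search_frame(target, camera): "point" ([x, y, z] in m, in the coordinates of the camera as it stood for that picture, good to about 4 mm: the middle of the surface that is visible of it).
- arm.cut_out(target, camera): "pixels" (420x560 bool, what is visible of it).
- arm.landmark_of(target, camera): "point" ([x, y, z] in m, in the coordinates of the camera as it stood for that picture, good to about 4 mm: a listed point, or the origin of a listed thing).
The state is a dict: "t": time; "q": joint angles; "qd": joint speeds; "joint_efforts": joint torques, N m; "eef_pos": TCP position; "ee_rot": TCP orientation; "force": force on the tool from outside, world axes, zero at the start; "moment": the same for the moment, N m; "width": finger opening in m.
Only numpy, scipy, OpenCV 4.12 (cv2) and the standard library are available. Lean on these libraries where they do the work, as an engineer would, in place of code of your own. Each camera call takes 0.05 s, during which the arm holds its last target. There are 200 camera calls.

### The job

One of the two cork wheels on this polishing machine has a worn bearing; the other is sound. Find the loose one by rocking it sideways at its front edge, under the duct: first to your left as far as its play goes, then to your right as far as it goes, and leave it leaning to the right. Then slide the guard in front of that wheel until the catch clicks and it is fully home, never drawing it towards the sound wheel, and leave the small things in front of the machine where they lie.

Things in the scene. Friction and masses are not known exactly. Their poses are not given: they have to be found in the camera images.
- grinder: fixed two-wheel polishing machine, grey base plate 190 x 450 x 12 mm. Origin on the table under the middle of the axle; x away from the operator (robot), y to the operator's left along the axle, z up. Axle at x 0, z 100 mm; motor (radius 45) at y -70..70, spindle radius 9 at y -180..180; wheel centres at y 150 and -150. Rear post at x 50.
- duct_mid (a point): middle of the fixed round extraction duct (radius 40 mm, along the machine's y, 420 mm long) just over the wheels; its axis 217 mm above the table, 5 mm to the front of the axle. It bars the way straight down to the wheels: come from the front and above, tool tilted 30 to 45 degrees from vertical.
- wheel_a (a joint): rocking of one cork wheel about the vertical through its centre, rad: 0 = square to the axle, + = its front edge (nearest the operator) to the operator's left. Does not spin; stays where left; about 1 N at the front edge rocks it. A sound wheel moves under 0.01 rad, the worn one about 0.13 to each side (7 mm at the front), to a firm stop. Which is worn must be felt out.
- wheel_b (a joint): the same for the other wheel. Both wheels look alike: disc of radius 68 mm and 24 mm thick, with steel flanges of radius 26 mm, 32 mm thick, at the hub
- wheel_a_centre (a point): centre of wheel_a, on the axle 100 mm above the table, on the left or the right side of the machine. The wheel's frontmost edge is 68 mm from it towards the operator (machine -x).
- wheel_b_centre (a point): centre of wheel_b, likewise
- guard (a joint): guard position along the machine's y, m: about 0 = parked in the middle, +0.150 = fully shut before the left wheel, -0.150 = before the right wheel (firm stops). About 2 N of friction; some 15 mm before each stop a sprung ball catch must be overcome (about 5 N more, with a jolt), then it clicks home.
- guard_handle (a point): middle of the guard's black upright handle, 18 mm (machine x) by 20 mm (along the slide), 46 mm high, from 130 to 176 mm above the table, free-standing at machine x = -122 mm. The guard is a clear window in an aluminium frame, 110 mm wide, 34 to 132 mm above the table, in the plane x = -90 mm.
- guard_aim (a point): point fixed to the guard, 90 mm behind the middle of its window, on the axle line 100 mm above the table; it falls on a wheel's centre when the guard is fully shut in front of that wheel
- wax_block: yellow block of beeswax, 43x64x26 mm, loose on the table in front of the machine; leave alone. Origin under its centre
- spanner: steel spanner, 26x170x8 mm, loose in front of the machine; leave alone
- tape_roll: roll of blue tape, 67 mm across, 19 mm high, loose in front of the machine; leave alone
- matchbox: small matchbox 36x53x15 mm, loose in front of the machine; leave alone

How it is judged:
By the outcome, as a careful person would: the job done as asked, in the order asked, and still so for the second after the job is handed in, with the robot touching nothing.
It also fails if it takes over 64 s, if anything falls off the work surface, if the arm or the gripper's body presses on something with over 40 N, if the wrist force passes 120 N, or if a joint passes its speed limit or range.

## Working session

There is one attempt and no reset: what is moved stays moved. The work goes in short steps, Python scripts to look and compute and a tool call to move; the robot and the scene stay as the last step left them, time stands still between calls to the robot, and variables do not carry over. Pictures are saved under pics/ and viewed, about 8 in all and at most 12, crops included, and the job is handed in when it is done.

Besides the shell and the picture viewer there is one more tool, called after ">>>" as name([rows], argument=value, ...), one row to a line, values as JSON. drive_tool: Moves the arm, as the interface text tells. Shifts and turns lie within -1 to 1; 1 stands for 0.04 m of shift or 6 degrees of turn. Its arguments: {"type":"object","properties":{"targets":{"type":"array"},"claw":{"type":"number"},"newtons":{"type":"number"}},"required":["targets"]}

```bash
mkdir -p pics; cat > h.py <<'E'
import numpy as np, cv2
from station import arm
def w(cam,p):
    c=arm.get_calibration(cam); return np.array(c["origin"])+np.array(c["rotation"])@np.array(p)
def save(cam,name):
    im,d=arm.grab_frame(cam); cv2.imwrite("pics/"+name,im[:,:,::-1]); return im,d
E
python3 - <<'E'
from h import *
np.set_printoptions(precision=4,suppress=True)
ims=[]
for cam in("scene","top"):
    im,d=save(cam,cam+"0.png"); ims.append(im)
    c=arm.get_calibration(cam); print(cam,c["origin"],np.array(c["rotation"]).tolist(),np.array(c["mtx"]).tolist())
    for n in("grinder","duct_mid","wheel_a_centre","wheel_b_centre","guard_handle","guard_aim","wax_block","spanner","tape_roll","matchbox"):
        for r in arm.landmark_of(n,cam)[:2]: print(n,round(r["score"],2),w(cam,r["point"]))
s=arm.get_state(); print(s["t"],s["eef_pos"],s["ee_rot"],s["force"],s["width"])
E
```

```text
scene [0.8283 0.5724 0.8252] [0.7124807624753908, -0.007665398111625699, 2.6076249499128803] [[412.6169207295607, 0.0, 275.08998768615453], [0.0, 412.6169207295607, 203.27467950214873], [0.0, 0.0, 1.0]]
grinder 0.8 [-1.8541 -2.1099 -1.8571]
duct_mid 0.74 [-1.4351 -1.6909 -1.4382]
wheel_a_centre 0.67 [-1.4358 -1.6916 -1.4389]
wheel_a_centre 0.6 [-1.395  -1.6508 -1.398 ]
wheel_b_centre 0.74 [-1.9336 -2.1894 -1.9366]
guard_handle 0.74 [-1.5875 -1.8433 -1.5905]
guard_aim 0.75 [-1.4311 -1.6869 -1.4341]
wax_block 0.96 [-1.7335 -1.9893 -1.7365]
wax_block 0.55 [-1.8565 -2.1123 -1.8595]
spanner 0.68 [-1.9432 -2.199  -1.9462]
tape_roll 0.82 [-1.5735 -1.8293 -1.5766]
tape_roll 0.21 [-1.4001 -1.6559 -1.4031]
matchbox 0.78 [-2.228  -2.4838 -2.231 ]
matchbox 0.26 [-1.4377 -1.6935 -1.4407]
top [0.0108 0.2813 0.84  ] [0.6677409801443388, -0.01155326382734212, -1.9342230438919294] [[480.21245902742317, 0.0, 278.724946706868], [0.0, 480.21245902742317, 211.77830244397418], [0.0, 0.0, 1.0]]
grinder 0.67 [2.0381 2.3086 2.8673]
duct_mid 0.79 [1.714  1.9845 2.5432]
wheel_a_centre 0.83 [1.7337 2.0043 2.5629]
wheel_b_centre 0.68 [2.0529 2.3234 2.8821]
guard_handle 0.92 [1.6947 1.9652 2.5239]
guard_aim 0.48 [1.8975 2.168  2.7267]
wax_block 0.72 [1.7778 2.0483 2.607 ]
wax_block 0.65 [2.0486 2.3191 2.8778]
spanner 0.6 [1.8944 2.1649 2.7236]
spanner 0.57 [2.0408 2.3113 2.87  ]
tape_roll 0.69 [1.6867 1.9572 2.5159]
matchbox 0.92 [2.0866 2.3572 2.9159]
1.1 [ 0.3062 -0.6016  0.2266] [-3.1416  0.     -2.6708] [ 0.6749  0.158  -0.2816] 0.08753821322458578
```

View pics/scene0.png

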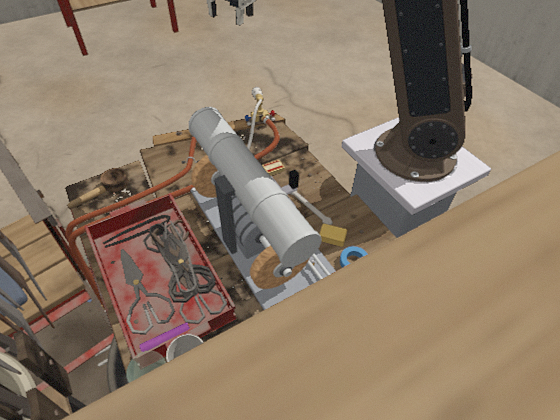

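View pics/top0.png

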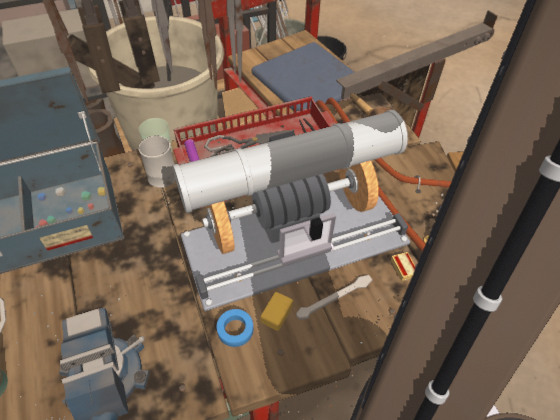

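The scene view shows the machine from behind, with the left wheel at (275,265). The top view shows the left wheel at (222,225), the right wheel at (367,185), the guard parked with its handle at (316,228), and the loose items in front. The calibration rotation is given as rpy, so I'll fix the helper.

```bash
cat > h.py <<'E'
import numpy as np, cv2
from scipy.spatial.transform import Rotation as Ro
from station import arm
np.set_printoptions(precision=4,suppress=True)
def pose(cam):
    c=arm.get_calibration(cam); return np.array(c["origin"]),Ro.from_euler('xyz',c["rotation"]).as_matrix(),np.array(c["mtx"])
def w(cam,p):
    o,R,_=pose(cam); return o+R@np.array(p)
def save(cam,name):
    im,d=arm.grab_frame(cam); cv2.imwrite("pics/"+name,im[:,:,::-1]); return im,d
def cloud(cam,d):
    o,R,K=pose(cam); v,u=np.mgrid[:420,:560]
    P=np.stack([(u-K[0,2])/K[0,0]*d,-(v-K[1,2])/K[1,1]*d,-d],-1)
    return P@R.T+o
def st():
    s=arm.get_state(); print(s["t"],s["eef_pos"],s["ee_rot"],s["force"],s["width"],s["q"])
E
python3 - <<'E'
from h import *
for cam in("top","scene"):
    im,d=arm.grab_frame(cam); P=cloud(cam,d); np.save(cam+".npy",P)
    for n in("grinder","duct_mid","wheel_a_centre","guard_handle","guard_aim","wax_block","spanner","tape_roll","matchbox"):
        for r in arm.landmark_of(n,cam)[:2]: print(cam,n,round(r["score"],2),w(cam,r["point"]))
    for n in("duct_mid","wheel_a","guard_handle"):
        for r in arm.cut_out(n,cam)[:2]:
            m=r["pixels"]&(d>0); Q=P[m]; print(" cut",n,round(r["score"],2),m.sum(),Q.mean(0),np.percentile(Q,3,axis=0),np.percentile(Q,97,axis=0))
st()
E
```

```text
top grinder 0.85 [0.5753 0.0293 0.0026]
top grinder 0.48 [0.4554 0.0316 0.1562]
top duct_mid 0.93 [0.5768 0.0345 0.2157]
top wheel_a_centre 0.9 [0.5791 0.1772 0.1059]
top guard_handle 0.64 [0.4559 0.0346 0.157 ]
top wax_block 0.77 [ 0.3955  0.1277 -0.001 ]
top spanner 0.71 [0.3863 0.0129 0.0062]
top tape_roll 0.59 [0.5741 0.0346 0.2157]
top tape_roll 0.57 [0.3965 0.2131 0.0034]
top matchbox 0.72 [ 0.4023 -0.1518  0.0013]
 cut duct_mid 0.77 27122 [0.5325 0.0518 0.1222] [ 0.4513 -0.167   0.0106] [0.6112 0.2413 0.258 ]
 cut wheel_a 0.87 948 [0.5387 0.1865 0.1277] [0.5105 0.1713 0.0675] [0.5825 0.2006 0.1663]
 cut wheel_a 0.56 1361 [ 0.549  -0.1085  0.1138] [ 0.5111 -0.1252  0.0476] [ 0.6144 -0.0991  0.1645]
 cut guard_handle 0.73 2118 [0.4804 0.0382 0.0891] [ 0.4474 -0.018   0.0323] [0.4989 0.0885 0.1755]
 cut guard_handle 0.71 749 [0.3916 0.1311 0.0248] [0.3662 0.1014 0.0089] [0.42   0.1594 0.0296]
scene grinder 0.55 [0.5772 0.0323 0.0013]
scene duct_mid 0.67 [0.569  0.0316 0.2143]
scene wheel_a_centre 0.89 [0.5745 0.182  0.0988]
scene guard_handle 0.7 [0.455  0.0314 0.1581]
scene guard_aim 0.59 [0.3929 0.2123 0.0007]
scene wax_block 0.72 [0.3925 0.1245 0.0016]
scene wax_block 0.27 [0.5705 0.0323 0.2163]
scene spanner 0.74 [0.3913 0.0105 0.0007]
scene tape_roll 0.74 [ 0.3913  0.2115 -0.0008]
scene tape_roll 0.73 [ 0.4022 -0.1483  0.0038]
scene matchbox 0.52 [ 0.4025 -0.15    0.0013]
 cut duct_mid 0.9 12335 [0.5836 0.0813 0.1688] [ 0.4639 -0.1516  0.0089] [0.6346 0.2418 0.2564]
 cut wheel_a 0.94 1245 [0.6041 0.1912 0.1066] [0.5346 0.1735 0.0429] [0.643  0.2013 0.1617]
 cut wheel_a 0.57 779 [ 0.6147 -0.1083  0.1135] [ 0.5859 -0.1244  0.0519] [ 0.642  -0.1022  0.1607]
 cut guard_handle 0.81 219 [0.4623 0.0388 0.1477] [0.45   0.0269 0.1279] [0.4796 0.0449 0.1753]
2.4 [ 0.3062 -0.6016  0.2266] [-3.1416  0.     -2.6708] [ 0.1643  0.0865 -0.0959] 0.0877784097136816 [-0.8119  0.3586  0.0119 -0.     -1.2241 -0.2881]
```

```bash
python3 - <<'E'
from h import *
T=np.load("top.npy").reshape(-1,3);S=np.load("scene.npy").reshape(-1,3)
from scipy.optimize import least_squares
for n,P in(("top",T),("scene",S),("both",np.r_[T,S])):
    Q=P[(P[:,2]>.19)&(P[:,2]<.27)&(abs(P[:,0]-.57)<.08)&(P[:,1]>-.15)&(P[:,1]<.22)]
    f=lambda p:np.hypot(-np.sin(p[2])*Q[:,1]+np.cos(p[2])*Q[:,0]-p[0],Q[:,2]-p[1])-.04
    f=lambda p:np.hypot((Q[:,0]-p[0])*np.cos(p[2])+(Q[:,1]-.03)*np.sin(p[2]),Q[:,2]-p[1])-.04
    r=least_squares(f,[.57,.217,0],loss='soft_l1',f_scale=.002); print(n,len(Q),r.x,np.degrees(r.x[2]),np.std(r.fun))
# obstacle heights
P=np.r_[T,S]
for x0 in np.arange(.1,.6,.1):
    print(round(x0,1),[ (round(float(np.percentile(q,99)),2) if len(q:=P[(P[:,0]>x0)&(P[:,0]<x0+.1)&(P[:,1]>y0)&(P[:,1]<y0+.1)][:,2])>20 else None) for y0 in np.arange(-.7,.5,.1)])
# wheels at front rim & handle
for y0 in(.182,-.118):
    Q=P[(abs(P[:,1]-y0)<.025)&(P[:,0]>.495)&(P[:,0]<.53)&(P[:,2]>.07)&(P[:,2]<.14)]; print("rim",y0,len(Q),Q.mean(0),Q.min(0),np.percentile(Q,[2,50,98],axis=0)[:,1])
Q=P[(abs(P[:,0]-.455)<.03)&(abs(P[:,1]-.033)<.04)&(P[:,2]>.15)&(P[:,2]<.19)];print("handle",len(Q),np.percentile(Q,[3,97],axis=0))
E
```

```text
top 9184 [ 0.5732  0.2181 -0.0009] -0.050012427387232924 0.0022426124927387887
scene 5943 [ 0.5717  0.2158 -0.0018] -0.1006767601453345 0.004348665355600682
both 15127 [ 0.5724  0.2169 -0.0006] -0.034555618791286824 0.003387510617203739
0.1 [-0.74, -0.74, None, None, None, 0.0, 0.01, 0.67, 0.45, None, None, None]
0.2 [-0.74, 0.31, 0.32, 0.03, 0.0, 0.0, 0.66, 0.69, 0.0, 0.0, 0.0, 0.09]
0.3 [0.28, 0.32, 0.31, 0.11, 0.12, 0.02, 0.01, 0.01, 0.03, 0.02, 0.02, 0.12]
0.4 [None, None, None, 0.0, 0.08, 0.04, 0.13, 0.18, 0.04, 0.04, 0.04, 0.12]
0.5 [None, None, 0.01, 0.02, 0.02, 0.26, 0.26, 0.26, 0.26, 0.26, 0.0, 0.0]
rim 0.182 348 [0.5158 0.1849 0.112 ] [0.5084 0.1706 0.0705] [0.1719 0.1854 0.1949]
rim -0.118 344 [ 0.5168 -0.1127  0.1108] [ 0.5087 -0.1287  0.0702] [-0.1271 -0.1107 -0.1043]
handle 312 [[0.4463 0.0259 0.1513]
 [0.4636 0.0445 0.1776]]
```

>>> drive_tool([
  [0.2,1,0.4,0,0,-0.9],
  [0.3,1,0.4,0,0,-0.9],
  [0.3,1,0.4,0,0,-0.9],
  [0.3,1,0.3,0,0,-0.9],
  [0.3,1,0,0,0,-0.9],
], claw=0.62, newtons=10)

```text
t: 3.02
eef_pos: [0.3628, -0.4006, 0.2879]
ee_rot: [-3.14, 0.002, 3.138]
force: [0.6, -0.1, -0.2]
width: 0.0545
```

>>> drive_tool([
  [0.3,1,0,0,-0.9,0],
  [0.3,1,0,0,-0.9,0],
  [0.3,1,0,0,-0.9,0],
  [0.3,1,0,0,-0.9,0],
  [0.3,1,0,0,-0.9,0],
])

```text
t: 3.65
eef_pos: [0.4226, -0.2007, 0.2875]
ee_rot: [3.141, 0.476, 3.14]
force: [0.4, 0.5, -0.1]
width: 0.0545
```

>>> drive_tool([
  [0.4,0.8,-0.3,0,-0.9,0],
  [0.2,0.5,-0.4,0,-0.9,0],
  [0,0.4,-0.4,0,-0.4,0],
  [0,0,0,0,0,0],
])

```text
t: 4.15
eef_pos: [0.4496, -0.1406, 0.2506]
ee_rot: [3.128, 0.695, -3.14]
force: [-0.1, -0.9, -0.8]
width: 0.0542
```

```bash
python3 -c "
from h import *
st(); save('wrist','w1.png')"
```

```text
4.15 [ 0.4496 -0.1406  0.2506] [ 3.1285  0.6951 -3.1401] [-0.0872 -0.8735 -0.7814] 0.05419983534964253 [ 0.1774 -0.4109 -1.0151  0.3491 -0.2941 -2.0416]
```

View pics/w1.png

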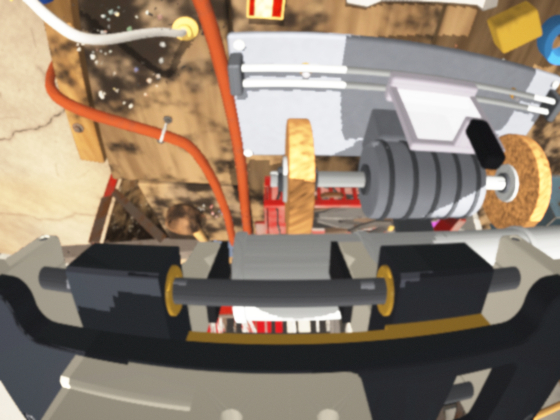

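>>> drive_tool([
  [0.3,0.2,0,0,0.7,0],
  [0.2,0.2,-0.4,0,0.6,0],
  [0.2,0.2,-0.6,0,0,0],
  [0,0,0,0,0,0],
])

```text
t: 4.7
eef_pos: [0.4748, -0.1182, 0.2058]
ee_rot: [3.13, 0.549, 3.142]
force: [-0.8, -0.3, 0.1]
width: 0.0544
```

```bash
python3 -c "
from h import *
st()"
```

```text
4.7 [ 0.4748 -0.1182  0.2058] [3.1305 0.5489 3.1415] [-0.818  -0.332   0.0847] 0.05435894834424091 [ 0.2282 -0.2529 -0.9546  0.3216 -0.3462 -2.0699]
```

>>> drive_tool([
  [0.3,0,-0.6,0,0,0],
  [0.3,0,-0.6,0,0,0],
  [0.3,0.05,-0.6,0,0,0],
  [0.3,0,-0.6,0,0,0],
  [0,0,-0.3,0,0,0],
])

```text
t: 5.32
eef_pos: [0.5274, -0.1301, 0.1139]
ee_rot: [3.097, 0.531, 3.141]
force: [-0.9, -0.0, -1.0]
width: 0.0545
```

```bash
python3 -c "
from h import *
st(); im,d=save('top','t1.png'); cv2.imwrite('pics/t1.png',cv2.resize(im[120:280,180:450,::-1],(800,474)))"
```

```text
5.325 [ 0.5274 -0.1301  0.1139] [3.0971 0.5308 3.1414] [-0.8674 -0.0237 -1.0111] 0.05450364528698217 [ 0.0956  0.0345 -0.9936  0.3774 -0.0111 -2.0307]
```

View pics/t1.png

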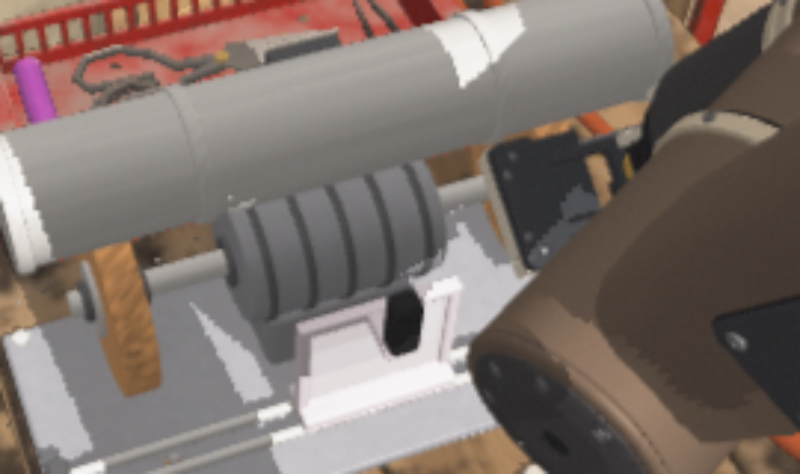

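>>> drive_tool([
  [-0.2,0.2,0.1,-0.2,0.7,0],
  [0,0.15,-0.1,-0.2,0.4,0],
  [0,0,0,0,0,0],
])

```text
t: 5.75
eef_pos: [0.5206, -0.1141, 0.116]
ee_rot: [3.142, 0.419, -3.119]
force: [-0.9, 0.4, 0.0]
width: 0.0546
```

```bash
python3 -c "
from h import *
st()"
```

```text
5.75 [ 0.5206 -0.1141  0.116 ] [ 3.1415  0.4187 -3.1194] [-0.8865  0.4265  0.0299] 0.054637325413150584 [ 0.1875  0.0289 -0.9001  0.2879 -0.2376 -2.0024]
```

>>> drive_tool([
  [0,0,-0.35,0,0,0],
  [0,0.1,0,0,0,0],
  [0,0.1,0,0,0,0],
  [0,0.05,0,0,0,0],
  [0,0,0,0,0,0],
])

```text
t: 6.38
eef_pos: [0.5197, -0.1047, 0.1012]
ee_rot: [3.141, 0.418, -3.121]
force: [0.4, -0.5, 0.5]
width: 0.054
```

>>> drive_tool([
  [0,0.05,0,0,0,0],
  [0,0.05,0,0,0,0],
  [0,0,0,0,0,0],
])

```text
t: 6.75
eef_pos: [0.52, -0.102, 0.1012]
ee_rot: [-3.141, 0.417, -3.123]
force: [9.9, -19.4, -3.0]
width: 0.0549
```

>>> drive_tool([
  [0,-0.15,0,0,0,0],
  [0,-0.2,0,0,0,0],
  [0,-0.2,0,0,0,0],
  [0,-0.1,0,0,0,0],
  [0,0,0,0,0,0],
])

```text
t: 7.38
eef_pos: [0.5203, -0.1263, 0.101]
ee_rot: [3.141, 0.418, -3.121]
force: [-0.1, 0.4, -0.2]
width: 0.0542
```

>>> drive_tool([
  [0,-0.05,0,0,0,0],
  [0,0,0,0,0,0],
])

```text
t: 7.62
eef_pos: [0.5201, -0.1282, 0.101]
ee_rot: [3.141, 0.418, -3.121]
force: [0.4, 0.3, -0.0]
width: 0.0543
```

>>> drive_tool([
  [0,-0.05,0,0,0,0],
  [0,0,0,0,0,0],
])

```text
t: 7.88
eef_pos: [0.5202, -0.1302, 0.101]
ee_rot: [3.141, 0.418, -3.121]
force: [0.1, 0.2, 0.4]
width: 0.0544
```

>>> drive_tool([
  [0,-0.05,0,0,0,0],
  [0,0,0,0,0,0],
])

```text
t: 8.12
eef_pos: [0.5202, -0.1323, 0.101]
ee_rot: [3.141, 0.418, -3.121]
force: [0.9, -0.4, -0.1]
width: 0.0543
```

>>> drive_tool([
  [0,-0.05,0,0,0,0],
  [0,0,0,0,0,0],
])

```text
t: 8.38
eef_pos: [0.5201, -0.1338, 0.101]
ee_rot: [3.14, 0.418, -3.12]
force: [-1.5, 6.1, 1.5]
width: 0.0544
```

>>> drive_tool([
  [0,-0.03,0,0,0,0],
  [0,0,0,0,0,0],
])

```text
t: 8.62
eef_pos: [0.5202, -0.1341, 0.101]
ee_rot: [3.14, 0.419, -3.119]
force: [-8.1, 17.4, 3.8]
width: 0.0549
```

>>> drive_tool([
  [0,0.3,0,0,0,0],
  [0,0.1,0,0,0,0],
  [-0.3,0,0.8,0,0,0],
  [-0.4,0,0.9,0,0,0],
  [-0.4,0,0.9,0,0,0],
])

```text
t: 9.25
eef_pos: [0.4755, -0.1193, 0.206]
ee_rot: [3.14, 0.418, -3.12]
force: [0.8, 0.7, 0.5]
width: 0.0544
```

>>> drive_tool([
  [-0.2,0.5,0.6,0,0,0],
  [0,1,0.1,0,0,0],
  [0,1,0,0,0,0],
  [0,1,0,0,0,0],
  [0,1,0,0,0,0],
])

```text
t: 9.88
eef_pos: [0.4677, 0.0617, 0.2332]
ee_rot: [3.14, 0.418, -3.121]
force: [0.9, -0.6, -0.3]
width: 0.0542
```

>>> drive_tool([
  [0,1,0,0,0,0],
  [0,1,0,0,0,0],
  [0,0.9,0,0,0,0],
  [0,0,0,0,0,0],
])

```text
t: 10.38
eef_pos: [0.4682, 0.1786, 0.2329]
ee_rot: [3.141, 0.418, -3.118]
force: [0.7, -0.6, 0.5]
width: 0.0544
```

```bash
python3 -c "
from h import *
st()
save('wrist','w2.png')"
```

```text
10.375 [0.4682 0.1786 0.2329] [ 3.1414  0.4175 -3.1176] [ 0.6789 -0.6103  0.4518] 0.054435683285407335 [ 0.9848 -0.1722 -0.844   0.5272 -0.7214 -2.9008]
```

View pics/w2.png

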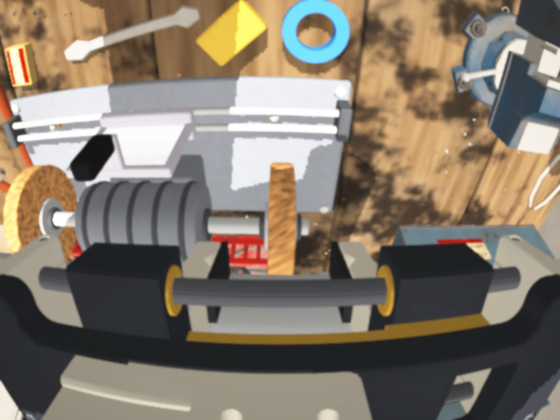

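The wrist view shows the left wheel at (282,215), centred between the open fingers. The right wheel gave only about 1 mm of play, so it is sound. I'm descending on the left one.

>>> drive_tool([
  [0.3,0.1,-0.8,0,0,0],
  [0.3,0,-0.8,0,0,0],
  [0.4,0,-0.8,0,0,0],
  [0.3,0,-0.7,0,0,0],
  [0,0,-0.2,0,0,0],
])

```text
t: 11.05
eef_pos: [0.5242, 0.1709, 0.1146]
ee_rot: [3.14, 0.376, -3.115]
force: [-11.6, 0.2, 1.1]
width: 0.0545
```

```bash
python3 -c "
from h import *
st()"
```

```text
11.05 [0.5242 0.1709 0.1146] [ 3.1396  0.3762 -3.1148] [-11.6447   0.205    1.1136] 0.05452133215545582 [ 0.7227  0.0775 -0.9736  0.8252 -0.3241 -3.0295]
```

>>> drive_tool([
  [-0.5,0.1,0.3,0,0,0],
  [-0.4,0.1,0.8,0,0,0],
  [-0.3,0,0.9,0,0,0],
  [-0.2,0,0.9,0,0,0],
  [0,0,0,0,0,0],
])

```text
t: 11.68
eef_pos: [0.4705, 0.1837, 0.2373]
ee_rot: [3.131, 0.385, -3.113]
force: [-0.1, 0.2, -0.2]
width: 0.0545
```

>>> drive_tool([
  [0,0,0,-0.44,0,1],
  [0,0,0,-0.44,0,1],
  [0,0,0,-0.44,0,1],
  [0,0,0,-0.44,0,1],
  [0,0,0,-0.44,0,1],
])

```text
t: 12.3
eef_pos: [0.4698, 0.1816, 0.2329]
ee_rot: [-2.917, 0.305, -2.505]
force: [-0.3, 0.9, 0.9]
width: 0.0544
```

```bash
python3 -c "
from h import *
st()"
```

```text
12.3 [0.4698 0.1816 0.2329] [-2.9171  0.3047 -2.5051] [-0.3259  0.8775  0.8559] 0.05437443103802986 [ 0.9784 -0.1416 -0.7842  0.4581 -0.7697 -2.254 ]
```

>>> drive_tool([
  [0,0,0,-0.42,0,1],
  [0,0,0,-0.42,0,1],
  [0,0,0,-0.42,0,1],
  [0,0,0,-0.42,0,1],
  [0,0,0,-0.42,0,1],
])

```text
t: 12.92
eef_pos: [0.4698, 0.1816, 0.2329]
ee_rot: [-2.783, 0.132, -1.95]
force: [0.6, -0.2, -0.1]
width: 0.0545
```

>>> drive_tool([
  [0,0,0,-0.42,0,1],
  [0,0,0,-0.42,0,1],
  [0,0,0,-0.42,0,1],
  [0,0,0,-0.42,0,1],
  [0,0,0,-0.42,0,1],
])

```text
t: 13.55
eef_pos: [0.4698, 0.1816, 0.2329]
ee_rot: [-2.758, -0.083, -1.423]
force: [-0.8, -1.2, -0.4]
width: 0.0544
```

>>> drive_tool([
  [0,0,0,-0.42,0,1],
  [0,0,0,-0.42,0,1],
  [0,0,0,-0.42,0,1],
  [0,0,0,-0.42,0,1],
  [0,0,0,-0.42,0,1],
])

```text
t: 14.18
eef_pos: [0.4698, 0.1816, 0.2329]
ee_rot: [-2.849, -0.281, -0.881]
force: [0.2, 0.7, -0.6]
width: 0.0541
```

>>> drive_tool([
  [0,0,0,-0.42,0,1],
  [0,0,0,-0.42,0,1],
  [0,0,0,-0.42,0,1],
  [0,0,0,-0.42,0,1],
  [0,0,0,-0.42,0,1],
])

```text
t: 14.8
eef_pos: [0.4698, 0.1816, 0.2329]
ee_rot: [-3.041, -0.4, -0.29]
force: [-0.7, -0.7, -0.5]
width: 0.0545
```

```bash
cat >> h.py <<'E'
def need(tilt,flip=True):
    s=arm.get_state(); R=Ro.from_euler('xyz',s["ee_rot"]).as_matrix(); t=np.radians(tilt)
    z=np.array([np.sin(t),0,-np.cos(t)]); y=np.array([0,-1. if flip else 1.,0]); G=np.c_[np.cross(y,z),y,z]
    print("turn units",np.degrees(Ro.from_matrix(G@R.T).as_rotvec())/6,"tool z",R[:,2],"tool y",R[:,1])
E
python3 -c "
from h import *
st();need(28)"
```

```text
14.8 [0.4698 0.1816 0.2329] [-3.0407 -0.4003 -0.2904] [-0.7014 -0.7226 -0.5428] 0.0544738696340531 [ 0.9957 -0.154  -0.829   0.5299 -0.748  -0.0611]
turn units [-0.9851 -0.7104  2.3548] tool z [ 0.4003 -0.0145 -0.9163] tool y [-0.2473 -0.9645 -0.0927]
```

>>> drive_tool([
  [0,0,-0.4,-0.33,-0.24,0.79],
  [0,0,-0.6,-0.33,-0.24,0.79],
  [0,0,-0.6,-0.33,-0.24,0.79],
  [0,0,-0.6,0,0,0],
  [0,0,0,0,0,0],
])

```text
t: 15.42
eef_pos: [0.4808, 0.1888, 0.1655]
ee_rot: [3.133, -0.454, -0.004]
force: [-0.2, 0.5, 0.0]
width: 0.0542
```

```bash
python3 -c "
from h import *
st();need(28)"
```

```text
15.425 [0.4808 0.1888 0.1655] [ 3.1334 -0.4536 -0.0042] [-0.1746  0.5423  0.026 ] 0.05418663383529895 [ 0.8979 -0.0657 -1.0171  0.851  -0.4825 -0.0718]
turn units [ 0.0691 -0.3356  0.0759] tool z [ 0.4381 -0.0101 -0.8989] tool y [-0.0078 -0.9999  0.0074]
```

>>> drive_tool([
  [0.3,-0.1,-0.1,0,0,0],
  [0.3,-0.05,-0.4,0,0,0],
  [0.3,0,-0.6,0,0,0],
  [0,0,-0.5,0,0,0],
  [0,0,0,0,0,0],
])

```text
t: 16.05
eef_pos: [0.527, 0.1896, 0.1196]
ee_rot: [3.126, -0.425, -0.004]
force: [-0.0, -1.5, 0.1]
width: 0.0544
```

```bash
python3 -c "
from h import *
st();need(27)"
```

```text
16.05 [0.527  0.1896 0.1196] [ 3.126  -0.4248 -0.0035] [-0.0369 -1.5283  0.1365] 0.05438436707458749 [ 0.7002  0.0784 -1.017   1.0866 -0.3202 -0.1549]
turn units [ 0.1337 -0.4435  0.0985] tool z [ 0.4121 -0.0171 -0.911 ] tool y [-0.01   -0.9998  0.0142]
```

>>> drive_tool([
  [-0.2,-0.15,0,0.1,0.4,0.1],
  [-0.1,0,-0.2,0,0.4,0],
  [0,0,-0.3,0,0,0],
  [0,0,0,0,0,0],
])

```text
t: 16.55
eef_pos: [0.5145, 0.1844, 0.1007]
ee_rot: [3.139, -0.342, 0.004]
force: [0.6, -0.3, 0.0]
width: 0.0543
```

```bash
python3 -c "
from h import *
st();need(20)"
```

```text
16.55 [0.5145 0.1844 0.1007] [ 3.1386 -0.3423  0.0041] [ 0.6231 -0.3035  0.0023] 0.05432842086324962 [ 0.778   0.1079 -0.9509  0.7503 -0.3546  0.1079]
turn units [ 0.0272 -0.0644 -0.0293] tool z [ 0.3357 -0.0016 -0.942 ] tool y [ 0.0031 -1.      0.0028]
```

>>> drive_tool([
  [0.12,0,0,0,0,0],
  [0,0.1,0,0,0,0],
  [0,0.1,0,0,0,0],
  [0,0.05,0,0,0,0],
  [0,0,0,0,0,0],
])

```text
t: 17.18
eef_pos: [0.5202, 0.1953, 0.101]
ee_rot: [3.14, -0.343, 0.004]
force: [-0.8, 0.5, 0.0]
width: 0.0546
```

>>> drive_tool([
  [0,0.05,0,0,0,0],
  [0,0.05,0,0,0,0],
  [0,0,0,0,0,0],
])

```text
t: 17.55
eef_pos: [0.5202, 0.199, 0.1009]
ee_rot: [3.139, -0.343, 0.004]
force: [-0.7, -0.8, -1.2]
width: 0.0541
```

>>> drive_tool([
  [0,0.05,0,0,0,0],
  [0,0,0,0,0,0],
])

```text
t: 17.8
eef_pos: [0.5202, 0.2011, 0.101]
ee_rot: [3.14, -0.343, 0.004]
force: [-0.5, -0.3, 0.6]
width: 0.0543
```

>>> drive_tool([
  [0,0.05,0,0,0,0],
  [0,0,0,0,0,0],
])

```text
t: 18.05
eef_pos: [0.5203, 0.2032, 0.101]
ee_rot: [3.14, -0.343, 0.004]
force: [-1.1, -0.4, -0.9]
width: 0.0544
```

>>> drive_tool([
  [0,0.03,0,0,0,0],
  [0,0,0,0,0,0],
])

```text
t: 18.3
eef_pos: [0.5202, 0.2035, 0.1009]
ee_rot: [3.138, -0.343, 0.003]
force: [0.3, -4.4, 1.8]
width: 0.0542
```

>>> drive_tool([
  [0,0.03,0,0,0,0],
  [0,0,0,0,0,0],
])

```text
t: 18.55
eef_pos: [0.5201, 0.2037, 0.1008]
ee_rot: [3.137, -0.343, 0.003]
force: [2.5, -8.2, 2.0]
width: 0.0543
```

>>> drive_tool([
  [0,0.03,0,0,0,0],
  [0,0,0,0,0,0],
])

```text
t: 18.8
eef_pos: [0.5201, 0.2038, 0.1008]
ee_rot: [3.135, -0.342, 0.002]
force: [4.4, -11.2, 2.3]
width: 0.0545
```

>>> drive_tool([
  [0,-0.3,0,0,0,0],
  [0,-0.25,0,0,0,0],
  [0,-0.15,0,0,0,0],
  [0,-0.1,0,0,0,0],
  [0,0,0,0,0,0],
])

```text
t: 19.42
eef_pos: [0.5203, 0.1746, 0.1011]
ee_rot: [3.14, -0.343, 0.004]
force: [0.6, 1.0, -0.4]
width: 0.0542
```

>>> drive_tool([
  [0,-0.1,0,0,0,0],
  [0,-0.05,0,0,0,0],
  [0,-0.05,0,0,0,0],
  [0,0,0,0,0,0],
])

```text
t: 19.92
eef_pos: [0.5202, 0.1665, 0.101]
ee_rot: [3.139, -0.343, 0.004]
force: [-0.1, 0.4, 0.3]
width: 0.0543
```

>>> drive_tool([
  [0,-0.05,0,0,0,0],
  [0,-0.05,0,0,0,0],
  [0,0,0,0,0,0],
])

```text
t: 20.3
eef_pos: [0.5202, 0.1625, 0.101]
ee_rot: [3.14, -0.343, 0.004]
force: [-0.6, -0.1, -0.4]
width: 0.0542
```

>>> drive_tool([
  [0,-0.04,0,0,0,0],
  [0,0,0,0,0,0],
])

```text
t: 20.55
eef_pos: [0.5202, 0.1609, 0.101]
ee_rot: [3.14, -0.343, 0.004]
force: [-0.8, 0.4, -0.4]
width: 0.0541
```

>>> drive_tool([
  [0,-0.03,0,0,0,0],
  [0,0,0,0,0,0],
])

```text
t: 20.8
eef_pos: [0.5203, 0.1602, 0.1011]
ee_rot: [3.14, -0.343, 0.004]
force: [-1.1, 2.1, 0.6]
width: 0.0543
```

>>> drive_tool([
  [0,-0.03,0,0,0,0],
  [0,0,0,0,0,0],
])

```text
t: 21.05
eef_pos: [0.5204, 0.1599, 0.1011]
ee_rot: [3.141, -0.344, 0.005]
force: [-2.3, 6.4, -1.4]
width: 0.0545
```

>>> drive_tool([
  [0,-0.03,0,0,0,0],
  [0,0,0,0,0,0],
])

```text
t: 21.3
eef_pos: [0.5205, 0.1598, 0.1011]
ee_rot: [-3.141, -0.344, 0.006]
force: [-4.0, 9.4, -3.8]
width: 0.0545
```

>>> drive_tool([
  [0,-0.03,0,0,0,0],
  [0,0,0,0,0,0],
])

```text
t: 21.55
eef_pos: [0.5206, 0.1597, 0.1011]
ee_rot: [-3.139, -0.344, 0.008]
force: [-4.9, 14.2, -6.0]
width: 0.0543
```

>>> drive_tool([
  [0,0.2,0,0,0,0],
  [0,0.2,0,0,0,0],
  [-0.4,0,0.1,0,0,0],
  [-0.6,0,0.6,0,0,0],
  [-0.3,0,0.9,0,0.3,0],
])

```text
t: 22.18
eef_pos: [0.465, 0.17, 0.164]
ee_rot: [3.137, -0.307, 0.005]
force: [3.1, -0.5, 1.2]
width: 0.0545
```

>>> drive_tool([
  [-0.1,-0.2,1,0,0.6,0],
  [-0.1,-0.8,1,0,0.6,0],
  [-0.1,-1,0,0,0.6,0],
  [0,-1,0,0,0,0],
  [0,-0.5,0,0,0,0],
], claw=0)

```text
t: 22.8
eef_pos: [0.4548, 0.0306, 0.245]
ee_rot: [3.141, -0.122, 0.002]
force: [0.2, -0.3, 0.2]
width: 0.0097
```

```bash
python3 -c "
from h import *
st();need(8)
im,d=arm.grab_frame('top'); cv2.imwrite('pics/t2.png',cv2.resize(im[120:280,180:450,::-1],(800,474)))
for r in arm.landmark_of('guard_handle','top')[:2]: print(r['score'],w('top',r['point']))"
```

```text
22.8 [0.4548 0.0306 0.245 ] [ 3.1411 -0.1224  0.0021] [ 0.1881 -0.3298  0.2221] 0.009651378847714404 [ 0.5606 -0.1108 -0.5322  0.0753 -1.0468  0.9779]
turn units [ 0.0048 -0.164  -0.0191] tool z [ 0.1221 -0.0002 -0.9925] tool y [ 0.002  -1.      0.0005]
0.81 [0.4558 0.0289 0.1584]
```

View pics/t2.png

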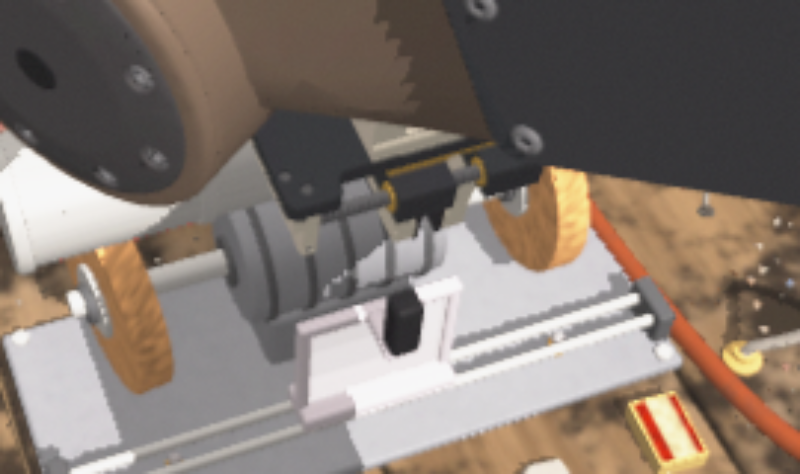

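The top crop shows the left wheel leaning right (front edge at (150,385)), and the guard still parked with its handle at (403,320). Next I go down on the right, sound-wheel side of the handle with the fingers closed.

>>> drive_tool([
  [0,-0.6,0,0,0,0],
  [0,-0.65,0,0,0,0],
  [0,0,-0.8,0,0,0],
  [0,0,-0.9,0,0,0],
  [0,0,-0.8,0,0,0],
])

```text
t: 23.52
eef_pos: [0.4553, -0.0173, 0.144]
ee_rot: [3.141, -0.123, 0.004]
force: [-0.1, 0.2, 0.9]
width: 0.0007
```

>>> drive_tool([
  [0,0,0,0,0,0],
])

```text
t: 23.65
eef_pos: [0.454, -0.0179, 0.1432]
ee_rot: [3.139, -0.118, 0.004]
force: [1.1, 0.5, 1.1]
width: 0.0005
```

```bash
python3 -c "
from h import *
st();need(8)"
```

```text
23.65 [ 0.454  -0.0179  0.1432] [ 3.1389 -0.1184  0.0039] [1.1302 0.4716 1.0683] 0.0004939948961248155 [ 0.444  -0.01   -0.694   0.075  -0.7821  1.0802]
turn units [ 0.0262 -0.2028 -0.0343] tool z [ 0.1181 -0.0023 -0.993 ] tool y [ 0.0036 -1.      0.0027]
```

Pushing left: gentle first contact, then slide.

>>> drive_tool([
  [0,0.2,0,0,0,0],
  [0,0.2,0,0,0,0],
  [0,0.2,0,0,0,0],
  [0,0.2,0,0,0,0],
  [0,0.2,0,0,0,0],
])

```text
t: 24.28
eef_pos: [0.4565, 0.0229, 0.1455]
ee_rot: [3.141, -0.124, 0.004]
force: [-0.2, -2.3, 1.1]
width: 0.0003
```

>>> drive_tool([
  [0,0.3,0,0,0,0],
  [0,0.3,0,0,0,0],
  [0,0.3,0,0,0,0],
  [0,0.3,0,0,0,0],
  [0,0.3,0,0,0,0],
])

```text
t: 24.9
eef_pos: [0.4563, 0.0832, 0.145]
ee_rot: [3.14, -0.123, 0.004]
force: [1.2, -1.9, 1.5]
width: 0.0006
```

```bash
python3 -c "
from h import *
st()
arm.grab_frame('scene')
for r in arm.landmark_of('guard_handle','scene')[:2]: print(r['score'],w('scene',r['point']))"
```

```text
24.9 [0.4563 0.0832 0.145 ] [ 3.1404 -0.1234  0.0038] [ 1.2379 -1.9414  1.453 ] 0.0006405069705759755 [ 0.6742  0.0037 -0.6898  0.1098 -0.7841  0.8262]
0.86 [0.4537 0.1094 0.1522]
0.75 [ 0.574  -0.1197  0.0973]
```

>>> drive_tool([
  [0,0.3,0,0,0,0],
  [0,0.3,0,0,0,0],
  [0,0.3,0,0,0,0],
  [0,0.2,0,0,0,0],
  [0,0,0,0,0,0],
])

```text
t: 25.62
eef_pos: [0.4566, 0.1274, 0.1452]
ee_rot: [3.141, -0.124, 0.005]
force: [-0.2, 0.4, 0.4]
width: 0.0003
```

>>> drive_tool([
  [0,0.1,0,0,0,0],
  [0,0.1,0,0,0,0],
  [0,0.1,0,0,0,0],
  [0,0,0,0,0,0],
])

```text
t: 26.12
eef_pos: [0.4564, 0.1387, 0.1451]
ee_rot: [3.141, -0.124, 0.004]
force: [0.4, 0.4, 0.0]
width: 0.0004
```

>>> drive_tool([
  [0,0.08,0,0,0,0],
  [0,0.08,0,0,0,0],
  [0,0,0,0,0,0],
])

```text
t: 26.5
eef_pos: [0.4563, 0.1439, 0.1451]
ee_rot: [3.139, -0.123, 0.003]
force: [0.9, -2.5, 2.0]
width: 0.0005
```

>>> drive_tool([
  [0,0.06,0,0,0,0],
  [0,0.06,0,0,0,0],
  [0,0,0,0,0,0],
])

```text
t: 26.88
eef_pos: [0.4564, 0.1497, 0.1451]
ee_rot: [3.141, -0.124, 0.004]
force: [-0.4, -0.1, 0.3]
width: 0.0001
```

>>> drive_tool([
  [0,0.06,0,0,0,0],
  [0,0.06,0,0,0,0],
  [0,0,0,0,0,0],
])

```text
t: 27.25
eef_pos: [0.4561, 0.1539, 0.145]
ee_rot: [3.139, -0.123, 0.004]
force: [1.4, -4.8, 1.0]
width: 0.0005
```

>>> drive_tool([
  [0,0.05,0,0,0,0],
  [0,0.05,0,0,0,0],
  [0,0,0,0,0,0],
])

```text
t: 27.62
eef_pos: [0.4558, 0.1544, 0.1449]
ee_rot: [3.134, -0.121, 0.003]
force: [8.7, -21.0, 5.0]
width: 0.0005
```

Firm stop: 21 N, far above the roughly 7 N the catch needs, at the y I predicted. Now backing off and checking.

>>> drive_tool([
  [0,-0.3,0,0,0,0],
  [0,-0.3,0,0,0,0],
  [0,0,0.8,0,0,0],
  [0,0,1,0,0,0],
  [-0.2,-0.5,1,0,0,0],
])

```text
t: 28.25
eef_pos: [0.4485, 0.1148, 0.2582]
ee_rot: [3.141, -0.123, 0.005]
force: [0.5, 0.2, 0.3]
width: 0.0006
```

>>> drive_tool([
  [-0.2,-1,1,0,0,0],
  [-0.2,-1,0.5,0,0,0],
  [0,-1,0,0,0,0],
  [0,-1,0,0,0,0],
  [0,-1,0,0,0,0],
])

```text
t: 28.88
eef_pos: [0.432, -0.0868, 0.3174]
ee_rot: [3.141, -0.125, 0.004]
force: [0.8, -1.3, -0.8]
width: 0.0004
```

```bash
python3 - <<'E'
from h import *
st()
im,d=arm.grab_frame('top'); cv2.imwrite('pics/t3.png',cv2.resize(im[120:340,170:450,::-1],(760,597)))
P=cloud('top',d)
for n in('guard_handle','guard_aim','wheel_a_centre','wax_block','spanner','tape_roll','matchbox'):
    for r in arm.landmark_of(n,'top')[:1]: print(n,round(r['score'],2),w('top',r['point']))
Q=P.reshape(-1,3);Q=Q[(abs(Q[:,0]-.455)<.03)&(Q[:,1]>.1)&(Q[:,1]<.25)&(Q[:,2]>.15)&(Q[:,2]<.19)];print("handle",len(Q),np.percentile(Q,[3,97],axis=0))
Q=P.reshape(-1,3);Q=Q[(Q[:,1]>.14)&(Q[:,1]<.22)&(Q[:,2]>.05)&(Q[:,2]<.165)&(Q[:,0]>.505)&(Q[:,0]<.64)]
for x in(.51,.52,.53,.54,.55):
    q=Q[abs(Q[:,0]-x)<.005]; print(x,len(q),np.percentile(q[:,1],[5,95]) if len(q) else '')
E
```

```text
28.875 [ 0.432  -0.0868  0.3174] [ 3.1414 -0.1248  0.0043] [ 0.7861 -1.3423 -0.7865] 0.00037348652107640926 [ 0.2851 -0.1808 -0.4093  0.0369 -1.2226  1.2795]
guard_handle 0.71 [0.4575 0.1826 0.1577]
wheel_a_centre 0.74 [0.5816 0.1792 0.1012]
wax_block 0.7 [0.3966 0.1284 0.0024]
spanner 0.65 [0.3849 0.0116 0.0045]
matchbox 0.6 [ 0.3992 -0.1528  0.0008]
handle 198 [[0.4462 0.1742 0.1516]
 [0.4622 0.1925 0.1782]]
0.51 88 [0.1645 0.1854]
0.52 160 [0.1653 0.1873]
0.53 140 [0.1666 0.1888]
0.54 129 [0.1679 0.19  ]
0.55 145 [0.1692 0.1945]
```

View pics/t3.png

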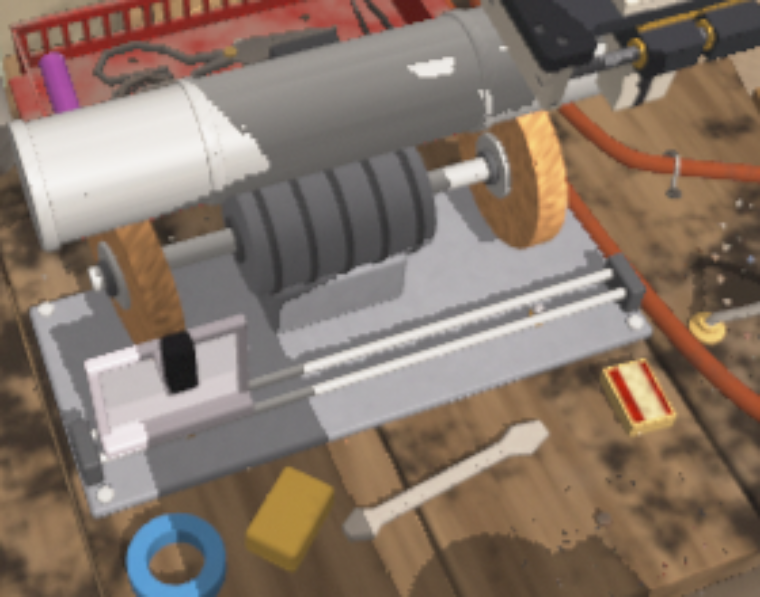

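The crop shows the guard in front of the left wheel (handle at (180,362)), against the left end of its slide. The wheel leans right, and the wax, spanner, tape and matchbox have not moved.

```bash
python3 -c "
from h import *
print(arm.job_done()); print(arm.get_state()['t'])"
```

```text
the job is handed in; nothing more can be done
None
the job is handed in; nothing more can be done
```

The left wheel is the worn one. I rocked it left to its stop, then right to its stop, left it leaning right, and slid the guard fully home in front of it. I handed the job in at about 29 s on the robot clock, well under the 64 s limit.

- **Finding the worn wheel:** The right wheel moved only about 1 mm between firm pushes of 17–19 N, so it is sound. The left wheel had about 14 mm of play at the front edge. I pushed it to the left stop with 11 N, then to the right stop with 14 N.
- **Guard:** I pushed the handle only from the right side with closed fingers, so the guard was never drawn towards the sound wheel. It stopped firmly at 21 N, well above the roughly 7 N the catch needs. I did not feel the click separately in the force readings.
- **Last checks:** The top view showed the handle at y ≈ 0.183 m, about 148 mm from where it was parked and level with the left wheel. The wheel leans right by about 0.12–0.13 rad. The wax, spanner and matchbox measure within about 4 mm of where they started; the tape roll was not detected in that last check, but it looks unmoved in the picture. The arm was clear of everything.
- **Went wrong on the way:** On the first descent to the left wheel, a wrist joint reached its range limit and the gripper probably touched the duct with about 12 N, under the 40 N allowed. I backed out, turned the gripper half round, and came in again with about 20 degrees of tilt, less than the suggested 30 to 45. The right wheel was tested at about 24 degrees for the same reason. Another arm joint also sat at its range limit for a few moves; neither reading passed it.

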